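# Open the cuvette reader by its release tab

### The arm

A 7-joint arm with a two-finger parallel gripper is mounted at the origin on a cart in front of the work surface, level with it; the furniture and walls round the work are solid. World frame = base frame: x ahead of the robot, y to its left, z up, the work surface at z = 0. Lengths are in m, angles in rad, forces in N, time in s.
With the tool pointing down it reaches from about 0.425 to 0.925 m from the base axis. Payload 6.8 kg.
Tool frame: the origin (TCP) lies on the centre line of the jaws, within the pads' length; the fingertips stand 25 mm ahead of it and the grasp point (between the pads) lies 6 mm ahead of it; z points along the fingers, y is the line along which they close (so a half turn about z gives the same grasp; the last joint's range is limited). The gripper opens to 85 mm and grips with 20 to 120 N. Pads are 22 mm wide; open, the fingers measure 114 mm over their backs; the gripper's body (76 mm by 85 mm) begins 54 mm behind the grasp point. The pads swing forward as they close: fully open they stand 13 mm farther back than shut.
Start: joints at [-1.348, 0.477, 0.022, 1.555, -0.011, 1.109, -0.083], TCP at [0.219, 0.638, 0.256] pointing down, gripper open.
Joint ranges: [-2.96, 2.96], [-0.34, 2.1], [-1.41, 1.46], [0.24, 2.44], [-1.37, 4.51], [0.17, 1.92], [-2.96, 2.96]. Speed limits (rad/s): [2.39, 2.39, 3.14, 3.14, 3.14, 3.14, 3.14].

### API

Orientations are given as a rotation vector (axis times angle).
In Python, from bench import telemetry, grab_frame, job gives the robot as it stands.
- The arm moves only by the tool apply_moves, never from a script. Its argument "rows" is a list of rows, each a list of 2 entries, a list of its own where there are three numbers: the shift along the tool's x, y, z each as a share of 250 mm, from -1 to 1, then the turn, a rotation vector about the tool's x, y, z each as a share of pi rad, from -1 to 1. A call has 1 to 10 rows; each row is the pose to reach, as a shift and turn from the pose commanded when the call began, along the tool's axes at that moment, turning the shorter way round; what a row does not reach only later rows make up. A row lasts 1/8 s, in which the tool goes at most 62.5 mm and 10.7 degrees, less where a joint would pass 70% of its speed; a pose out of reach is approached as far as the arm can. A call with a number of a shift or a turn outside -1 to 1 is refused whole. A call with a gripper value outside its range is refused whole. "jaw" is the gripper's target within -1 to 1 (fully open at 1, half-way at 0, shut at -1), set as the call begins (left out, the last holds). The fingers move at their own pace and stop on an object; "newtons" is the grip in N (left out, the last holds). Time passes only in rows, so rows that repeat a pose let the fingers close. It gives the time, the measured TCP pose, the force, the opening and the grip force at its end, in the units of the state.
- telemetry.get_obs(): the state, without advancing time (a new reading comes with each control period).
- grab_frame(name): name is "side" or "top"; returns a dict with "frame" (420x560x3 uint8, red, green, blue), "vertical_fov" (degrees; the focal length in pixels is half the picture's height over the tangent of half this angle, whatever the lens; pixels are square), "cx", "cy" (the principal point, pixels), "origin" and "attitude" of the camera in the world. Camera axes: x right, y up, looking along -z (the intrinsics and any distortion apply to the point x, -y, -z); pixel columns grow to the right and rows downward; lengths in m; the calibration is good to about 2 mm. A picture is of the moment at which its call begins. There is no depth.
- job.hand_in(): hands the job in; it is judged then, once.
The state is a dict: "clock": time; "joints": joint angles; "qvel": joint speeds; "tau": joint torques, N m; "tcp_pos": TCP position; "orientation": TCP orientation; "contact_force": force on the tool from outside, world axes, zero at the start; "moment": the same for the moment, N m; "grip_width": finger opening in m; "gripper_force": force on a finger pad.
Only numpy, scipy, OpenCV 4.12 (cv2) and the standard library are available. Lean on these libraries where they do the work, as an engineer would, in place of code of your own. Each camera call takes 0.05 s, during which the arm holds its last target. There are 200 camera calls.

### The job

Open the wider of the two cuvette readers for loading: press down the release tab at its front with a fingertip until the sprung lid pops up by itself, let go of the tab, then push the raised lid over backwards with the fingers until it lies fully open against its stop and stays there. Press and push only: do not grip, lift or shove the reader along the table, leave the narrower reader shut, and leave the things around them where they stand.

Things in the scene. Friction and masses are not known exactly. Their poses are not given: they have to be found in the camera images.
- wide_reader: wider cuvette reader: white instrument 180 mm deep (its x), 125 mm wide (y), 65 mm high (lid top 68), 2.5 kg, standing loose on rubber feet. Origin on the table; +x to its rear, z up. Housing from x = -0.110 (front) to +0.070. Before x = -0.05 it is a low deck 30 mm high with the tab above it; behind lies the grey lid. The tab's upright catch is at x = -0.064 to -0.049, top at z = 0.0705
- wide_reader_tab_top (a point): point to press on the grey release tab: top of its ribbed paddle, midway across, 52 mm above the table at rest, 90 mm in front of the reader's origin, 18 mm from the paddle's front edge and 26 mm in front of the upright catch. The paddle is 34 mm wide and 44 mm long. The point moves about 10 mm down with the tab
- wide_reader_tab (a joint): angle of the release tab: 0 at rest, stop at 0.25 rad (paddle fully down); it springs back when let go. The catch frees the lid beyond about 0.15 rad; about 2 N starts it and 5 N holds it fully down at the press point
- wide_reader_lid_edge (a point): front tip of the lid, middle of its width: end of the 24 mm wide, 4 mm thick tongue in the lid's front edge, 108 mm from the hinge axis; moves with the lid. The grey lid is 100 mm long without the tongue, 99 mm wide, 8 mm thick, 80 g
- wide_reader_hinge (a point): middle of the lid's hinge axis, which lies along the reader's y at its rear, 55 mm behind the reader's origin and 62 mm above the table
- wide_reader_lid (a joint): angle of the lid: 0 shut and latched; once released, a sprung pin lifts it to about 0.4 rad (front tip about 105 mm above the table). Above that it swings freely on a damped hinge: it sinks back to 0.4 rad if left before upright (1.57 rad), and past upright it falls on to its stop at 1.85 rad, fully open, and stays
- narrow_reader: the narrower reader, of the same make and depth but 85 mm wide; origin and axes as for the wider one. To be left shut
- narrow_reader_lid (a joint): angle of the narrower reader's lid, 0 shut
- narrow_reader_tab (a joint): angle of the narrower reader's release tab, 0 at rest
- bottle: brown bottle with a red cap, 34 mm across, 62 mm high, loose, standing between the readers; origin under its centre
- loose_cap: yellow tube cap, 17 mm across, 20 mm high, loose, between the fronts of the readers; origin under its centre
- petri: flat round dish, 64 mm across, 6 mm high, loose, at the left; origin under its centre
- bottle2: brown bottle with a blue cap, 34 mm across, 62 mm high, loose, at the right; origin under its centre

How it is judged:
On the way, in this order (a step that is already met when the one before it is completed fails the run):
1. the wider reader's release tab is pressed down by the fingers (value of joint wide_reader_tab above 0.1 rad and contact force between the fingers and wide_reader_tab above 0.5 N).
2. its lid has popped up by itself, with nothing of the robot on it (value of joint wide_reader_lid between 0.3 and 0.8 rad and contact force between each of the arm, the fingers and wide_reader_lid below 0.2 N), for 0.2 s.
3. the fingers push the raised lid up past 1 rad (value of joint wide_reader_lid above 1 rad and contact force between the fingers and wide_reader_lid above 0.1 N).
At the end, for the whole second after the job is handed in: the wider reader's lid rests fully open (over 1.75 rad of 1.85), its tab has sprung back, the reader stands flat and still on the table, and the narrower reader is shut (value of joint wide_reader_lid above 1.75 rad and value of joint wide_reader_tab below 0.05 rad and angle between wide_reader's own z axis and vertical below 0.05 rad and linear speed of wide_reader below 0.02 m/s and value of joint each of narrow_reader_lid, narrow_reader_tab below 0.08 rad); the robot touches nothing.
It fails at once if the wider reader is lifted or rocked up (10 mm) or shoved more than 30 mm (distance of wide_reader from where it was at the start of the episode above 0.03 m or height (world z) of wide_reader above 0.01 m or angle between wide_reader's own z axis and vertical above 0.15 rad).
It fails at once if the narrower reader is opened, its tab pressed, or it is shifted more than 20 mm (not (value of joint each of narrow_reader_lid, narrow_reader_tab below 0.08 rad) or distance of narrow_reader from where it was at the start of the episode above 0.02 m).
It fails at once if a bottle, the cap or the dish is lifted or shifted more than 20 mm (distance of any of bottle, loose_cap, petri, bottle2 from where it was at the start of the episode above 0.02 m).
It also fails if it takes over 50 s, if anything falls off the work surface, if the arm or the gripper's body presses on something with over 40 N, if the wrist force passes 120 N, or if a joint passes its speed limit or range.

## Working session

There is one attempt and no reset: what is moved stays moved. The work goes in short steps, Python scripts to look and compute and a tool call to move; the robot and the scene stay as the last step left them, time stands still between calls to the robot, and variables do not carry over. Pictures are saved under pics/ and viewed, at most 10 in all, crops included, and the job is handed in when it is done.

Besides the shell and the picture viewer there is one more tool, called as name([rows], argument=value, ...), one row to a line, values as JSON. apply_moves: Moves the arm, as the interface text tells. Its arguments: {"type":"object","properties":{"rows":{"type":"array"},"jaw":{"type":"number"},"newtons":{"type":"number"}},"required":["rows"]}

```bash
mkdir -p pics; python3 - <<'E'
from bench import telemetry, grab_frame
import cv2,json
print(telemetry.get_obs())
for n in ("side","top"):
    f=grab_frame(n); cv2.imwrite(f"pics/{n}0.png",f["frame"][:,:,::-1]); f.pop("frame"); print(n,f)
E
```

```text
{'clock': 0.0, 'joints': array([-1.34811713,  0.4777659 ,  0.02235946,  1.55646492, -0.0114994 ,
        1.10930249, -0.08310266]), 'qvel': array([ 4.27661430e-04, -1.03868835e-03, -6.23260954e-05, -8.57415072e-04,
       -9.34111725e-04, -1.28001054e-03,  2.66686177e-04]), 'tau': array([-8.26632840e-04, -5.96467781e+01,  1.60731744e+00, -2.81208014e+01,
        1.23059523e-02,  9.28229594e-03,  2.78864547e-06]), 'tcp_pos': array([0.21906997, 0.63787674, 0.25534331]), 'orientation': array([-5.17192945e-01, -3.09856876e+00,  2.83591074e-03]), 'contact_force': array([-0.41704952, -0.12114004,  0.53335996]), 'moment': array([0.00991249, 0.0172863 , 0.00428822]), 'gripper_force': 0.0, 'grip_width': 0.08551652384819212}
side {'vertical_fov': 48.16247005237243, 'cx': 276.04770948392826, 'cy': 207.0491504124471, 'origin': array([ 0.03198359, -0.99286863,  0.53196345]), 'attitude': array([ 1.15521279, -0.26258949, -0.3863981 ])}
top {'vertical_fov': 49.16597010398946, 'cx': 274.31238240610264, 'cy': 202.12400965959034, 'origin': array([0.43435021, 0.03105235, 1.33839112]), 'attitude': array([ 0.03111358, -0.05550634, -1.56154224])}
```

View pics/side0.png

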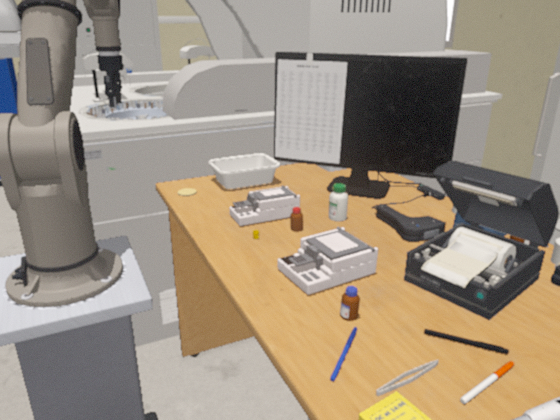

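View pics/top0.png

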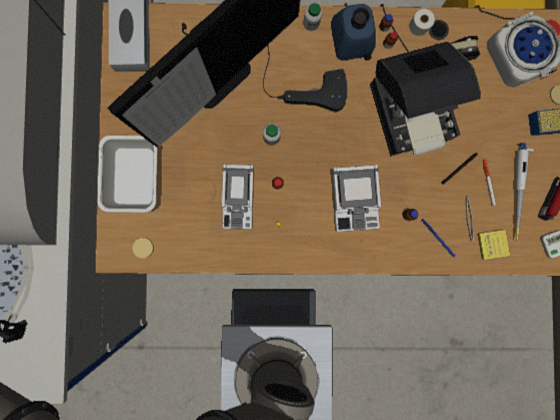

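The top view shows the wide reader around px (357,198), front facing the robot (row ~230), and the narrow one around (238,197). I'll enlarge the wide reader to get its corners.

```bash
python3 - <<'E'
import cv2,numpy as np
a=cv2.imread("pics/top0.png")[155:240,320:400]; b=cv2.imread("pics/side0.png")[225:295,270:385]
a=cv2.resize(a,None,fx=5,fy=5,interpolation=2)
b=cv2.resize(b,None,fx=3.4,fy=3.4,interpolation=2)
c=np.zeros((425,800,3),np.uint8); c[:a.shape[0],:400]=a; c[:b.shape[0],405:405+b.shape[1]]=b[:,:395]
cv2.imwrite("pics/crop.png",c)
E
```

```text
(no output)
```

View pics/crop.png

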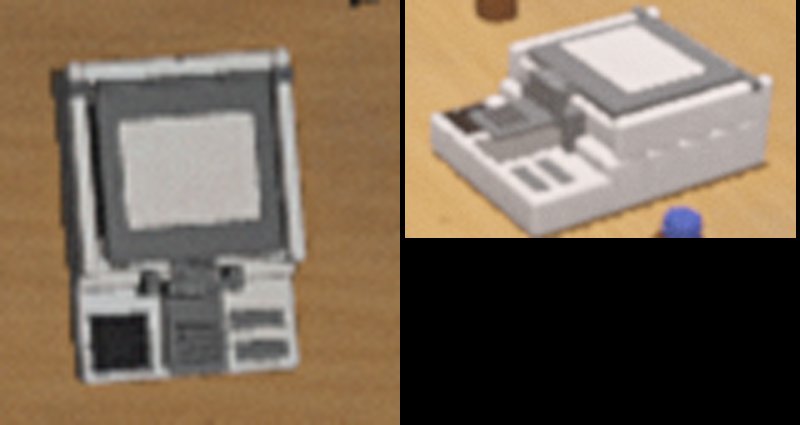

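The enlarged top view gives the deck's front corners at crop (83,380) and (298,367), and the rear top corners at (70,65) and (287,50). The side view gives the front-left deck corner at (432,117), the front-right base at (537,235) and the rear-right top at (770,80). I'll fit the pose from these.

```bash
cat > h.py <<'E'
import numpy as np
from scipy.spatial.transform import Rotation as R
from scipy.optimize import least_squares
C={"side":(48.16247005237243,276.0477,207.04915,[0.03198359,-0.99286863,0.53196345],[1.15521279,-0.26258949,-0.3863981]),
"top":(49.16597010398946,274.31238,202.12401,[0.43435021,0.03105235,1.33839112],[0.03111358,-0.05550634,-1.56154224])}
def proj(n,P):
    v,cx,cy,o,a=C[n]; f=210/np.tan(np.radians(v/2))
    p=R.from_rotvec(a).inv().apply(np.atleast_2d(P)-o)
    return np.c_[cx+f*p[:,0]/-p[:,2], cy-f*p[:,1]/-p[:,2]]
def ray(n,px,z):
    return least_squares(lambda q:(proj(n,[q[0],q[1],z])-px)[0],[.5,0]).x
def world(q,P):
    return R.from_euler('z',q[2]).apply(P)+[q[0],q[1],0]
E
python3 - <<'E'
from h import *
T=lambda x,y:(320+x/5-.4,155+y/5-.4)
S=lambda x,y:(270+(x-405)/3.4-.4,225+y/3.4-.4)
O=[("top",(-.11,.0625,.03),T(83,380)),("top",(-.11,-.0625,.03),T(298,367)),("top",(.07,.0625,.065),T(70,63)),("top",(.07,-.0625,.065),T(287,50)),
("side",(-.11,.0625,.03),S(432,115)),("side",(-.11,-.0625,0),S(537,236)),("side",(.07,-.0625,.065),S(771,78))]
res=lambda q:np.concatenate([(proj(n,world(q,p))-u)[0] for n,p,u in O])
s=least_squares(res,[.5,-.2,0]); q=s.x; print(q,s.fun.round(1))
for n in("top",):
  s=least_squares(lambda q:np.concatenate([(proj(n,world(q,p))-u)[0] for m,p,u in O if m==n]),[.5,-.2,0]);print(n,s.x,s.fun.round(1))
print("tab",world(q,[-.09,0,.052]),"tip",world(q,[-.053,0,.062]),"hinge",world(q,[.055,0,.062]))
print("bottle2",ray("top",(411,214),.06),"bottle",ray("top",(278,183),.06),"cap",ray("top",(278,224),.02),"narrow",ray("top",(238,197),.05))
E
```

```text
[ 0.54083175 -0.21894428  0.08126605] [-0.2  0.3  0.3 -0.3 -0.9 -0.5  0.1 -1.  -0.9 -1.2 -1.   2.3  1.2 -0.1]
top [ 0.53979892 -0.21955385  0.07331702] [-0.3  0.5  0.2  0.3 -0.5 -0.3  0.5 -0.5]
tab [ 0.45112877 -0.22625017  0.052     ] tip [ 0.48800666 -0.22324664  0.062     ] hinge [ 0.59565023 -0.21447956  0.062     ]
bottle2 [ 0.47533836 -0.37139063] bottle [0.55874725 0.00159969] cap [ 4.44538454e-01 -2.55999253e-04] narrow [0.51912602 0.11346194]
```

```bash
cat >> h.py <<'E'
Q=np.array([0.5403,-0.2192,0.077])
def pose(tilt):   # tool y = reader y, tool z down, tipped toward reader +x by tilt (deg)
    return R.from_euler('z',Q[2])*R.from_euler('y',-tilt,degrees=True)*R.from_matrix(np.array([[-1,0,0],[0,1,0],[0,0,-1.]]))
def tcp_for_tip(P,tilt):  # fingertip at reader-frame P -> world TCP
    return world(Q,P)[...,:]-.025*pose(tilt).apply([0,0,1])
def plan(targets):
    "targets: list of (world tcp, tilt) -> shares from the present pose"
    from bench import telemetry
    o=telemetry.get_obs(); R0=R.from_rotvec(o["orientation"]); p0=o["tcp_pos"]
    print(o["clock"],p0.round(4),"F",o["contact_force"].round(1))
    for p,t in targets:
        print((R0.inv().apply(np.array(p)-p0)/.25).round(3).tolist(),((R0.inv()*pose(t)).as_rotvec()/np.pi).round(4).tolist())
def tipnow():
    from bench import telemetry
    o=telemetry.get_obs(); R0=R.from_rotvec(o["orientation"]); w=o["tcp_pos"]+.025*R0.apply([0,0,1])
    return R.from_euler('z',-Q[2]).apply(w-[Q[0],Q[1],0]).round(4), (pose(0).inv()*R0).as_rotvec(degrees=True).round(2)
E
python3 - <<'E'
from h import *
plan([((.32,.45,.26),0),((.42,.44,.26),0)])
E
```

```text
0.1 [0.2191 0.6379 0.2554] F [-0.7  0.3 -1.1]
[-0.626, -0.58, -0.017] [-0.0005, -0.0001, -0.1298]
[-1.017, -0.488, -0.017] [-0.0005, -0.0001, -0.1298]
```

apply_moves([
  [[-0.3,-0.3,0],[0,0,-0.05]],
  [[-0.63,-0.58,0],[0,0,-0.1]],
  [[-0.8,-0.8,0],[0,0,-0.13]],
  [[-0.95,-1,0],[0,0,-0.13]],
  [[-0.95,-1,0],[0,0,-0.13]],
  [[-0.95,-1,0],[0,0,-0.13]],
  [[-0.95,-1,0],[0,0,-0.13]],
], jaw=-1)

```text
clock: 0.98
tcp_pos: [0.3638, 0.3218, 0.2562]
orientation: [0.114, -3.139, 0.002]
contact_force: [-0.9, -0.1, 0.5]
grip_width: -0.0002
gripper_force: 0.0
```

```bash
python3 - <<'E'
from h import *
plan([((.5,.1,.26),0),((.46,-.1,.24),0),(tcp_for_tip([-.1,0,.12],15),15)]); print(tipnow())
E
```

```text
0.975 [0.3638 0.3218 0.2562] F [-0.9 -0.1  0.5]
[-0.479, -0.924, -0.014] [-0.0003, -0.0, -0.0015]
[-0.262, -1.711, 0.066] [-0.0003, -0.0, -0.0015]
[-0.122, -2.211, 0.45] [-0.0005, -0.0834, -0.0014]
(array([-0.1344,  0.5529,  0.2312]), array([0.06, 0.01, 0.27]))
```

apply_moves([
  [[-0.25,-0.25,0],[0,0,0]],
  [[-0.4,-0.5,0],[0,0,0]],
  [[-0.48,-0.75,0],[0,0,0]],
  [[-0.45,-1,0],[0,0,0]],
  [[-0.45,-1,0],[0,0,0]],
  [[-0.45,-1,0],[0,0,0]],
])

```text
clock: 1.72
tcp_pos: [0.4946, 0.0822, 0.2562]
orientation: [0.115, -3.139, 0.001]
contact_force: [-0.6, 0.3, -0.3]
grip_width: 0.0004
gripper_force: 0.0
```

```bash
python3 - <<'E'
from h import *
plan([((.48,-.05,.25),0),((.46,-.15,.22),0),(tcp_for_tip([-.1,0,.12],15),15)]); print(tipnow())
E
```

```text
1.725 [0.4946 0.0822 0.2562] F [-0.6  0.3 -0.3]
[0.097, -0.523, 0.025] [-0.0002, -0.0001, -0.0012]
[0.206, -0.916, 0.145] [-0.0002, -0.0001, -0.0012]
[0.332, -1.217, 0.449] [-0.0004, -0.0834, -0.0011]
(array([-0.0224,  0.304 ,  0.2312]), array([0.04, 0.01, 0.21]))
```

apply_moves([
  [[0.05,-0.25,0],[0,0,0]],
  [[0.1,-0.5,0],[0,-0.03,0]],
  [[0.2,-0.75,0.1],[0,-0.06,0]],
  [[0.3,-1,0.25],[0,-0.083,0]],
  [[0.3,-1,0.25],[0,-0.083,0]],
  [[0.3,-1,0.25],[0,-0.083,0]],
])

```text
clock: 2.48
tcp_pos: [0.4384, -0.1705, 0.193]
orientation: [-0.11, 2.881, 0.015]
contact_force: [-0.3, 0.3, -0.4]
grip_width: 0.0002
gripper_force: 0.0
```

```bash
python3 - <<'E'
from h import *
plan([(tcp_for_tip([-.096,0,.09],15),15)]); print(tipnow())
E
```

```text
2.475 [ 0.4384 -0.1705  0.193 ] F [-0.3  0.3 -0.4]
[0.099, -0.226, 0.3] [0.0002, -0.0009, -0.0003]
(array([-0.0914,  0.0564,  0.1688]), array([ -0.04, -14.84,   0.05]))
```

apply_moves([
  [[0.05,-0.15,0.1],[0,0,0]],
  [[0.1,-0.226,0.25],[0,0,0]],
  [[0.1,-0.226,0.3],[0,0,0]],
  [[0.1,-0.226,0.3],[0,0,0]],
  [[0.1,-0.226,0.3],[0,0,0]],
])

```text
clock: 3.1
tcp_pos: [0.4397, -0.2262, 0.116]
orientation: [-0.115, 2.877, 0.015]
contact_force: [-0.9, 0.8, -0.3]
grip_width: -0.0001
gripper_force: 0.0
```

```bash
python3 - <<'E'
from h import *
from bench import grab_frame
import cv2
plan([(tcp_for_tip([-.096,0,.052],15),15),(tcp_for_tip([-.096,0,.04],15),15)]); print(tipnow())
a=grab_frame("top")["frame"][130:260,310:430,::-1];b=grab_frame("side")["frame"][190:310,250:400,::-1]
a=cv2.resize(a,(360,390),interpolation=2);b=cv2.resize(b,(438,350),interpolation=2)
c=np.zeros((390,800,3),np.uint8);c[:,:360]=a;c[:350,362:]=b;cv2.imwrite("pics/p1.png",c)
E
```

```text
3.1 [ 0.4397 -0.2262  0.116 ] F [-0.9  0.8 -0.3]
[0.048, -0.003, 0.152] [0.0003, 0.0002, 0.001]
[0.06, -0.003, 0.199] [0.0003, 0.0002, 0.001]
(array([-0.0943,  0.0008,  0.0919]), array([ -0.02, -15.04,  -0.18]))
```

View pics/p1.png

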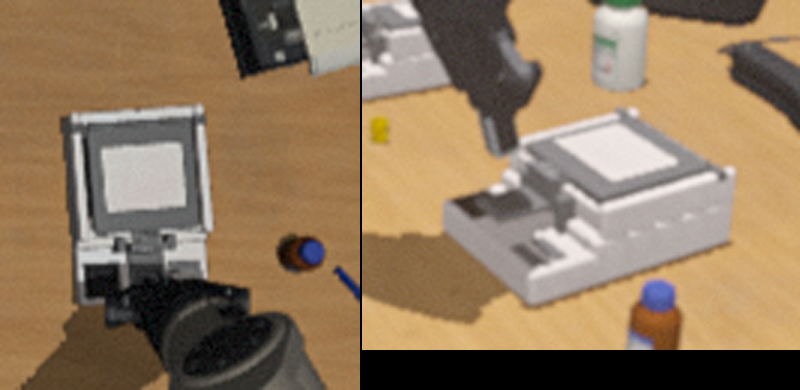

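The fingertip is over the paddle's front half and the lid is clear of the gripper. I'll press in steps, with the tip about 5 mm further back.

```bash
python3 - <<'E'
from h import *
print(proj("side",world(Q,[-.0943,.0008,.0919])), "seen ~299,241")
plan([(tcp_for_tip([-.09,0,.06],15),15),(tcp_for_tip([-.09,0,.048],15),15),(tcp_for_tip([-.09,0,.042],15),15)])
E
```

```text
[[297.92721191 241.64935437]] seen ~299,241
3.2 [ 0.4395 -0.2267  0.1161] F [ 0.3  0.2 -0.5]
[0.015, -0.001, 0.128] [0.0, 0.0004, 0.0007]
[0.028, -0.001, 0.175] [0.0, 0.0004, 0.0007]
[0.034, -0.001, 0.198] [0.0, 0.0004, 0.0007]
```

apply_moves([
  [[0.015,0,0.12],[0,0,0]],
  [[0.02,0,0.15],[0,0,0]],
  [[0.028,0,0.17],[0,0,0]],
  [[0.032,0,0.185],[0,0,0]],
  [[0.034,0,0.195],[0,0,0]],
  [[0.034,0,0.195],[0,0,0]],
  [[0.034,0,0.195],[0,0,0]],
])

```text
clock: 4.08
tcp_pos: [0.4416, -0.227, 0.0662]
orientation: [-0.111, 2.879, 0.016]
contact_force: [-9.1, 1.7, 13.1]
grip_width: -0.0003
gripper_force: 7.7
```

```bash
python3 - <<'E'
from h import *
from bench import grab_frame
import cv2
plan([]); print(tipnow())
b=grab_frame("side")["frame"][190:310,250:400,::-1]
cv2.imwrite("pics/p2.png",cv2.resize(b,(600,480),interpolation=2))
E
```

```text
4.075 [ 0.4416 -0.227   0.0662] F [-9.1  1.7 13.1]
(array([-0.0925, -0.0001,  0.042 ]), array([ -0.07, -14.92,   0.  ]))
```

View pics/p2.png

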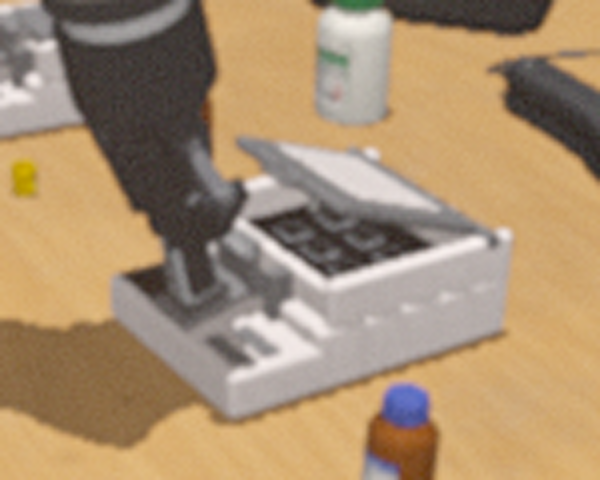

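The lid has popped to ~0.4 rad (its edge is at px (240,140)). Now I'll back off the tab and check how far the tool can tilt for getting under the lid.

apply_moves([
  [[0,0,-0.05],[0,0,0]],
  [[0.05,0,-0.15],[0,0,0]],
  [[0.1,0,-0.28],[0,0,0]],
  [[0.1,0,-0.28],[0,0,0]],
  [[0.1,0,-0.28],[0,0,0]],
])

```text
clock: 4.75
tcp_pos: [0.4017, -0.2304, 0.127]
orientation: [-0.113, 2.877, 0.014]
contact_force: [0.2, 0.7, 0.2]
grip_width: -0.0002
gripper_force: 0.0
```

```bash
python3 - <<'E'
from h import *
plan([(tcp_for_tip([-.10,0,.12],50),50),(tcp_for_tip([-.085,0,.09],50),50),(tcp_for_tip([-.025,0,.09],50),50)]); print(tipnow())
E
```

```text
4.75 [ 0.4017 -0.2304  0.127 ] F [0.2 0.7 0.2]
[-0.086, 0.002, -0.014] [-0.0, -0.1943, 0.0004]
[-0.113, 0.002, 0.117] [-0.0, -0.1943, 0.0004]
[-0.345, 0.002, 0.179] [-0.0, -0.1943, 0.0004]
(array([-0.1326, -0.0005,  0.1028]), array([  0.04, -15.03,  -0.07]))
```

apply_moves([
  [[0,0,0],[0,-0.05,0]],
  [[0,0,0],[0,-0.1,0]],
  [[0,0,0],[0,-0.15,0]],
  [[-0.03,0,0.03],[0,-0.194,0]],
  [[-0.1,0,0.1],[0,-0.194,0]],
  [[-0.113,0,0.117],[0,-0.194,0]],
  [[-0.113,0,0.117],[0,-0.194,0]],
])

```text
clock: 5.62
tcp_pos: [0.4268, -0.2554, 0.1479]
orientation: [-0.135, 2.464, 0.16]
contact_force: [-0.2, -0.8, -2.3]
grip_width: 0.0003
gripper_force: 0.0
```

```bash
python3 - <<'E'
from h import *
from bench import grab_frame
import cv2
print(tipnow())
b=grab_frame("side")["frame"][190:310,250:400,::-1]
plan([(tcp_for_tip(p,50),50) for p in ([-.05,0,.085],[-.03,0,.09],[-.012,0,.112],[.015,0,.132],[.045,0,.14],[.068,0,.14])])
cv2.imwrite("pics/p3.png",cv2.resize(b,(600,480),interpolation=2))
E
```

```text
(array([-0.1004, -0.0248,  0.1284]), array([ -5.68, -38.58,  -1.77]))
5.675 [ 0.4236 -0.2622  0.1478] F [-1.  -1.8 -0.6]
[-0.038, 0.11, 0.284] [0.0293, -0.0619, -0.0079]
[-0.113, 0.108, 0.319] [0.0293, -0.0619, -0.0079]
[-0.224, 0.112, 0.295] [0.0293, -0.0619, -0.0079]
[-0.359, 0.113, 0.301] [0.0293, -0.0619, -0.0079]
[-0.472, 0.11, 0.351] [0.0293, -0.0619, -0.0079]
[-0.544, 0.106, 0.409] [0.0293, -0.0619, -0.0079]
```

View pics/p3.png

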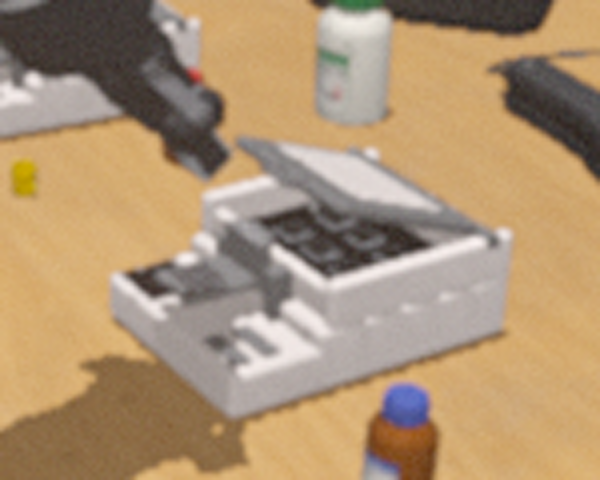

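The tab has sprung back and the lid is still up. The arm hasn't reached the pose and is off sideways, so I'll check its joint limits.

```bash
python3 - <<'E'
from h import *
from bench import telemetry
o=telemetry.get_obs();print(o["joints"].round(3),o["qvel"].round(2))
print(tipnow())
E
```

```text
[ 1.654  0.531 -1.068  2.303 -0.566  0.171  2.956] [-0.19 -0.08  0.23  0.02 -0.1  -0.01 -0.01]
(array([-0.1041, -0.0315,  0.1285]), array([ -5.48, -38.82,  -0.96]))
```

apply_moves([
  [[0,0,0],[0,0,0]],
  [[0,0,0],[0,0,0]],
])

```text
clock: 5.92
tcp_pos: [0.4257, -0.2538, 0.146]
orientation: [-0.136, 2.472, 0.161]
contact_force: [0.3, -0.0, 0.4]
grip_width: -0.0
gripper_force: 0.0
```

```bash
python3 - <<'E'
from h import *
from bench import telemetry
o=telemetry.get_obs();print(o["joints"].round(3),o["qvel"].round(2))
print(tipnow())
plan([(tcp_for_tip(p,t),t) for p,t in (([-.09,0,.12],35),([-.08,0,.085],35),([-.05,0,.085],35))])
E
```

```text
[ 1.624  0.521 -1.054  2.306 -0.572  0.173  2.955] [-0.04 -0.02  0.01  0.    0.    0.   -0.  ]
(array([-0.1015, -0.0232,  0.1265]), array([ -5.7 , -38.15,  -1.83]))
5.925 [ 0.4257 -0.2538  0.146 ] F [ 0.3 -0.   0.4]
[-0.026, 0.097, 0.059] [0.0327, 0.0177, 0.0002]
[0.03, 0.084, 0.193] [0.0327, 0.0177, 0.0002]
[-0.065, 0.076, 0.267] [0.0327, 0.0177, 0.0002]
```

Joints 6 and 7 are at their limits at this range. A tilt of 30° is enough, so I'll use that.

```bash
python3 - <<'E'
from h import *
plan([(tcp_for_tip(p,t),t) for p,t in (([-.10,0,.115],30),([-.08,0,.085],30))])
E
```

```text
5.925 [ 0.4257 -0.2538  0.146 ] F [ 0.3 -0.   0.4]
[0.01, 0.098, 0.051] [0.0327, 0.0454, 0.0016]
[0.021, 0.083, 0.194] [0.0327, 0.0454, 0.0016]
```

apply_moves([
  [[0.01,0.1,0.05],[0.033,0.045,0]],
  [[0.01,0.1,0.05],[0.033,0.045,0]],
  [[0.01,0.1,0.05],[0.033,0.045,0]],
  [[0.01,0.1,0.05],[0.033,0.045,0]],
])

```text
clock: 6.42
tcp_pos: [0.4295, -0.2273, 0.1423]
orientation: [-0.116, 2.617, 0.025]
contact_force: [-0.0, -0.5, 0.4]
grip_width: 0.0001
gripper_force: 0.0
```

```bash
python3 - <<'E'
from h import *
from bench import telemetry
o=telemetry.get_obs();print(o["joints"].round(3),o["qvel"].round(2))
print(tipnow())
plan([(tcp_for_tip(p,30),30) for p in ([-.08,0,.085],[-.05,0,.085],[-.03,0,.09],[-.005,0,.107],[.015,0,.13],[.04,0,.14],[.062,0,.14])])
E
```

```text
[ 1.103  0.294 -0.627  2.348 -0.798  0.17   2.958] [ 0.09  0.04 -0.04 -0.    0.02 -0.01 -0.  ]
(array([-0.0986,  0.0005,  0.1207]), array([  0.07, -29.92,  -0.67]))
6.425 [ 0.4295 -0.2273  0.1423] F [-0.  -0.5  0.4]
[0.007, -0.002, 0.161] [0.0006, -0.0005, 0.0036]
[-0.097, -0.003, 0.221] [0.0006, -0.0005, 0.0036]
[-0.176, -0.004, 0.243] [0.0006, -0.0005, 0.0036]
[-0.297, -0.006, 0.234] [0.0006, -0.0005, 0.0036]
[-0.412, -0.007, 0.194] [0.0006, -0.0005, 0.0036]
[-0.519, -0.008, 0.209] [0.0006, -0.0005, 0.0036]
[-0.595, -0.009, 0.253] [0.0006, -0.0005, 0.0036]
```

apply_moves([
  [[0.007,0,0.08],[0,0,0]],
  [[0.007,0,0.16],[0,0,0]],
  [[0.007,0,0.16],[0,0,0]],
  [[-0.05,0,0.19],[0,0,0]],
  [[-0.097,0,0.22],[0,0,0]],
  [[-0.097,0,0.22],[0,0,0]],
])

```text
clock: 7.18
tcp_pos: [0.4786, -0.2316, 0.1202]
orientation: [-0.11, 2.638, 0.047]
contact_force: [0.1, -0.2, -0.4]
grip_width: 0.0002
gripper_force: 0.2
```

```bash
python3 - <<'E'
from h import *
from bench import telemetry, grab_frame
import cv2
print(tipnow())
b=grab_frame("side")["frame"][190:310,250:400,::-1]
cv2.imwrite("pics/p4.png",cv2.resize(b,(600,480),interpolation=2))
o=telemetry.get_obs();print(o["joints"].round(3))
plan([(tcp_for_tip(p,30),30) for p in ([-.03,0,.09],[-.005,0,.107],[.015,0,.13],[.04,0,.14],[.062,0,.14])])
E
```

```text
(array([-0.0505, -0.0072,  0.0982]), array([ -0.89, -28.73,  -0.37]))
[ 0.853  0.37  -0.42   2.268 -0.849  0.17   2.958]
7.225 [ 0.4784 -0.2317  0.1202] F [ 1.1 -0.7  0.5]
[-0.054, 0.03, 0.069] [0.0052, -0.007, 0.0006]
[-0.175, 0.03, 0.058] [0.0052, -0.007, 0.0006]
[-0.289, 0.03, 0.016] [0.0052, -0.007, 0.0006]
[-0.396, 0.03, 0.029] [0.0052, -0.007, 0.0006]
[-0.473, 0.029, 0.071] [0.0052, -0.007, 0.0006]
```

View pics/p4.png

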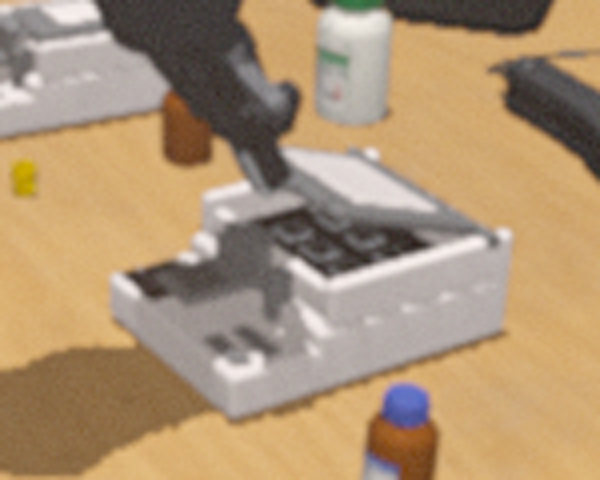

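The tip is in front of and just under the tongue, but too high (z=0.098) because of the joint limits. I'll go to a smaller tilt and lower.

```bash
python3 - <<'E'
from h import *
plan([(tcp_for_tip(p,20),20) for p in ([-.07,0,.095],[-.066,0,.084])])
E
```

```text
7.225 [ 0.4784 -0.2317  0.1202] F [ 1.1 -0.7  0.5]
[0.059, 0.031, -0.024] [0.0052, 0.0485, 0.0011]
[0.066, 0.031, 0.022] [0.0052, 0.0485, 0.0011]
```

apply_moves([
  [[0.06,0.03,-0.024],[0.005,0.025,0]],
  [[0.06,0.03,-0.024],[0.005,0.048,0]],
  [[0.066,0.03,0.022],[0.005,0.048,0]],
  [[0.066,0.03,0.022],[0.005,0.048,0]],
])

```text
clock: 7.72
tcp_pos: [0.466, -0.2245, 0.1065]
orientation: [-0.113, 2.789, 0.021]
contact_force: [-0.1, 0.1, -0.7]
grip_width: 0.0001
gripper_force: 0.0
```

```bash
python3 - <<'E'
from h import *
from bench import telemetry
print(tipnow(), telemetry.get_obs()["joints"].round(3))
plan([(tcp_for_tip(p,20),20) for p in ([-.05,0,.083],[-.03,0,.088],[-.01,0,.105],[.01,0,.125],[.025,0,.138],[.045,0,.142],[.066,0,.142])])
E
```

```text
(array([-0.0659,  0.0005,  0.083 ]), array([ -0.08, -20.11,  -0.21])) [ 0.442  0.349 -0.017  2.255 -0.626  0.279  2.66 ]
7.725 [ 0.466  -0.2245  0.1065] F [-0.1  0.1 -0.7]
[-0.06, -0.002, 0.022] [0.0006, 0.0006, 0.0011]
[-0.142, -0.002, 0.031] [0.0006, 0.0006, 0.0011]
[-0.24, -0.002, -0.006] [0.0006, 0.0006, 0.0011]
[-0.343, -0.003, -0.053] [0.0006, 0.0006, 0.0011]
[-0.417, -0.003, -0.082] [0.0006, 0.0006, 0.0011]
[-0.498, -0.003, -0.069] [0.0006, 0.0006, 0.0011]
[-0.577, -0.004, -0.04] [0.0006, 0.0006, 0.0011]
```

apply_moves([
  [[-0.06,0,0.02],[0,0,0]],
  [[-0.1,0,0.03],[0,0,0]],
  [[-0.14,0,0.03],[0,0,0]],
  [[-0.19,0,0.015],[0,0,0]],
  [[-0.24,0,-0.006],[0,0,0]],
  [[-0.29,0,-0.03],[0,0,0]],
  [[-0.29,0,-0.03],[0,0,0]],
])

```text
clock: 8.6
tcp_pos: [0.5337, -0.2202, 0.141]
orientation: [-0.113, 2.785, 0.017]
contact_force: [-0.6, -0.2, -0.3]
grip_width: 0.0001
gripper_force: 0.1
```

```bash
python3 - <<'E'
from h import *
from bench import telemetry, grab_frame
import cv2
print(tipnow(), telemetry.get_obs()["joints"].round(3))
b=grab_frame("side")["frame"][190:310,250:400,::-1]
cv2.imwrite("pics/p5.png",cv2.resize(b,(600,480),interpolation=2))
plan([(tcp_for_tip(p,20),20) for p in ([.01,0,.125],[.025,0,.138],[.045,0,.142],[.066,0,.142],[.075,0,.142])])
E
```

```text
(array([ 0.002 , -0.0005,  0.1175]), array([  0.1 , -20.28,  -0.23])) [ 0.258  0.357  0.122  2.123 -0.524  0.388  2.477]
8.65 [ 0.5326 -0.2201  0.1401] F [-0.4 -0.8 -0. ]
[-0.046, 0.001, -0.019] [-0.0001, 0.0011, 0.0012]
[-0.12, 0.001, -0.047] [-0.0001, 0.0011, 0.0012]
[-0.201, 0.001, -0.034] [-0.0001, 0.0011, 0.0012]
[-0.28, 0.0, -0.005] [-0.0001, 0.0011, 0.0012]
[-0.314, 0.0, 0.007] [-0.0001, 0.0011, 0.0012]
```

View pics/p5.png

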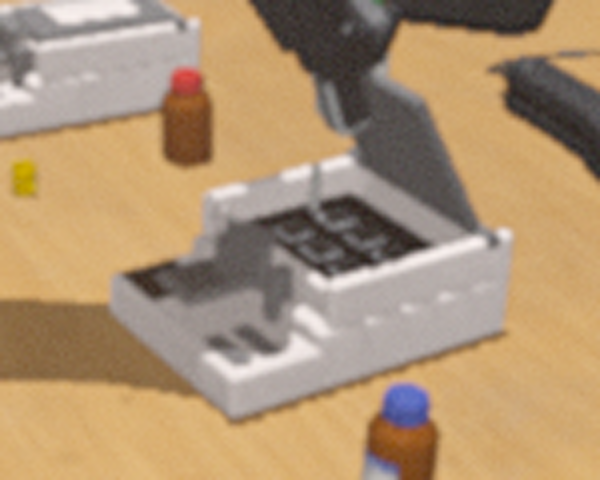

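The lid is raised to about 1 rad with the fingertip under it, and the reader hasn't moved. I'll carry on past upright, then retreat.

apply_moves([
  [[-0.046,0,-0.019],[0,0,0]],
  [[-0.08,0,-0.035],[0,0,0]],
  [[-0.12,0,-0.047],[0,0,0]],
  [[-0.16,0,-0.04],[0,0,0]],
  [[-0.2,0,-0.034],[0,0,0]],
  [[-0.24,0,-0.02],[0,0,0]],
  [[-0.28,0,-0.005],[0,0,0]],
  [[-0.32,0,0],[0,0,0]],
  [[-0.32,0,0],[0,0,0]],
  [[-0.32,0,0],[0,0,0]],
])

```text
clock: 9.9
tcp_pos: [0.6019, -0.2147, 0.1642]
orientation: [-0.109, 2.798, 0.022]
contact_force: [-12.3, 0.0, 2.1]
grip_width: -0.0001
gripper_force: 6.6
```

apply_moves([
  [[0.1,0,-0.04],[0,0,0]],
  [[0.25,0,-0.15],[0,0,0]],
  [[0.4,0,-0.3],[0,0,0]],
  [[0.4,0,-0.4],[0,0,0]],
  [[0.4,0,-0.4],[0,0,0]],
  [[0.4,0,-0.4],[0,0,0]],
  [[0.4,0,-0.4],[0,0,0]],
])

```text
clock: 10.78
tcp_pos: [0.4788, -0.224, 0.2256]
orientation: [-0.112, 2.79, 0.019]
contact_force: [0.6, 0.0, 0.8]
grip_width: 0.0
gripper_force: 0.0
```

```bash
python3 - <<'E'
from h import *
from bench import grab_frame
import cv2
print(tipnow())
b=grab_frame("side")["frame"][150:310,220:420,::-1]
cv2.imwrite("pics/p6.png",cv2.resize(b,(600,480),interpolation=2))
E
```

```text
(array([-5.310e-02, -1.000e-04,  2.021e-01]), array([ -0.  , -20.02,  -0.19]))
```

View pics/p6.png

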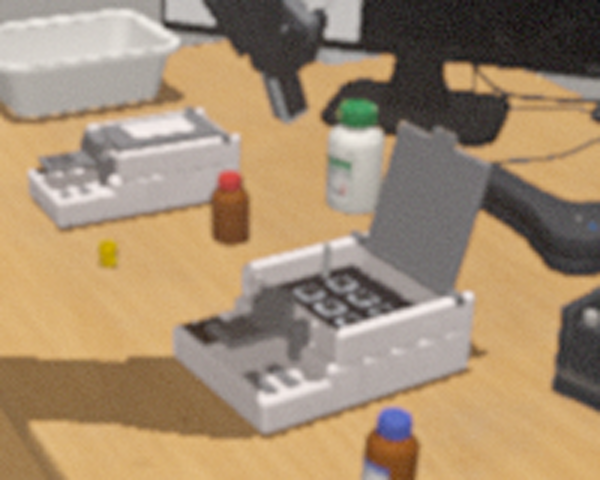

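The lid stands open behind the hinge with its tip at px (368,194), and the gripper is clear of it. I'll compare that with the tip's projected position at 1.85 rad and hand in if they agree.

```bash
python3 - <<'E'
from h import *
from bench import job
d={}
for t in (1.57,1.7,1.85):
    d[t]=proj("side",world(Q,[.055-.108*np.cos(t),0,.062+.108*np.sin(t)]))[0]; print(t,d[t])
if abs(d[1.85]-[368.3,194.3]).max()<4: print(job.hand_in())
E
```

```text
1.57 [357.70293417 193.97716369]
1.7 [362.77559666 193.23718221]
1.85 [368.35430669 193.38052098]
the job is handed in; nothing more can be done
None
```

The wide reader's lid is fully open against its stop, the tab has sprung back and the narrow reader is still shut. Nothing around them was visibly moved, and the job was handed in at about 11 s; no verdict was returned.

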